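# Lock the soap planer's thickness adjuster

### The arm

A 6-joint arm with a two-finger parallel gripper is mounted at the origin on the work surface. World frame = base frame: x ahead of the robot, y to its left, z up, the work surface at z = 0. Lengths are in m, angles in degrees, forces in N, time in s.
With the tool pointing down it reaches from about 0.4 to 0.825 m from the base axis. Payload 7 kg.
Tool frame: the origin (TCP) lies on the centre line of the jaws, within the pads' length; the fingertips stand 14 mm ahead of it and the grasp point (between the pads) lies 5 mm behind it; z points along the fingers, y is the line along which they close (so a half turn about z gives the same grasp; the last joint's range is limited). The gripper opens to 88 mm and grips with 3 to 60 N. Pads are 19 mm wide; open, the fingers measure 130 mm over their backs; the gripper's body (78 mm by 193 mm) begins 47 mm behind the grasp point.
Start: joints at [-59.868, 20.546, 0.682, 0, -70.136, -16.507], TCP at [0.159, -0.656, 0.241] pointing down, gripper open.
Joint ranges: [-176.03, 176.03], [-82.01, 121.73], [-58.28, 71.71], [-173.87, 95.51], [-174.79, -0.11], [-173.66, 173.66]. Speed limits (degrees/s): [136.94, 136.94, 172.46, 180, 180, 180].

### API

Orientations are given as [roll, pitch, yaw] about the fixed x, y, z axes, in that order (R = Rz(yaw) Ry(pitch) Rx(roll)).
In Python, from plant import r gives the robot as it stands.
- The arm moves only by the tool send_rows, never from a script. Its argument "steps" is a list of rows, each an object with "dp": the shift along the tool's x, y, z in mm, a list of three; "roll": the turn about the tool's z in rad; "jaw": the opening in per cent of the stroke, from 0 (shut) to 100 (fully open). In form: [{"dp": [tx, ty, tz], "roll": roll, "jaw": jaw}, ...]. A call has 1 to 5 rows; each row is the pose to reach, as a shift and turn from the pose commanded when the call began, along the tool's axes at that moment; what a row does not reach only later rows make up. A row lasts 1/8 s, in which the tool goes at most 62.5 mm and 10.7 degrees, less where a joint would pass 70% of its speed; a pose out of reach is approached as far as the arm can. A call with a gripper value outside its range is refused whole. The fingers move at their own pace and stop on an object; "newtons" is the grip in N (left out, the last holds). Time passes only in rows, so rows that repeat a pose let the fingers close. It gives the time, the measured TCP pose, the force, the opening and the grip force at its end, in the units of the state.
- r.get_state(): the state, without advancing time (a new reading comes with each control period).
- r.capture(name): name is "side" or "top" or "wrist"; returns a dict with "image" (420x560x3 uint8, blue, green, red), "K" (3x3 intrinsics, pixels), "rvec" (rotation vector, rad) and "tvec" (3), from world to camera coordinates, as OpenCV has them. Camera axes: x right, y down, z forward; pixel columns grow to the right and rows downward; lengths in m; the calibration is good to about 2 mm. A picture is of the moment at which its call begins. There is no depth.
- r.close_job(): hands the job in; it is judged then, once.
The state is a dict: "time_s": time; "joints": joint angles; "qd": joint speeds; "joint_torque": joint torques, N m; "tcp_pos": TCP position; "eef_rot": TCP orientation; "contact_force": force on the tool from outside, world axes, zero at the start; "moment": the same for the moment, N m; "gripper_width": finger opening in m; "gripper_force": force on a finger pad.
Only numpy, scipy, OpenCV 4.12 (cv2) and the standard library are available. Lean on these libraries where they do the work, as an engineer would, in place of code of your own. Each camera call takes 0.05 s, during which the arm holds its last target. There are 200 camera calls.

### The job

The planer's barrel is set for the next batch: lock it there, letting it shift by no more than the key's play. Drop the holding key fully down over the barrel's tang with its tail on the ledge beside the stop block, so that the stop keeps the barrel from turning with the ring, then turn the knurled lock ring clockwise until it comes up firmly tight (some 10 to 20 N of the key on the stop, not over 25 N). Leave the key in place on the barrel and let go; do not disturb the other things on the table.

Things in the scene. Friction and masses are not known exactly. Their poses are not given: they have to be found in the camera images.
- adjuster: soap planer's thickness adjuster, fixed: base plate 275 x 110 x 12 mm, grey square housing (90 x 90, top at 50 mm). Origin: on the table, on the vertical axis of barrel and ring; x axis (within 0.5 rad of world x) points to the ledge pillar (24 mm along x by 50 along y, centre x = 88 mm, top at 77 mm). On the -x side a low wooden bed (top 20 mm, x -160 to -60 mm) with a bar of soap
- stop: small upright steel stop block on top of the ledge pillar, 16 x 12 x 18 mm (adjuster x, y, z). Origin: centre of its underside, at adjuster (88, -17, 77) mm; its face towards +y lies at adjuster y = -11 mm
- shoulder (a point): centre of the barrel's flat shoulder, on the axis, 77 mm above the table. The barrel is a steel cylinder of diameter 36 mm that stands 4 mm out of the ring; from the shoulder a flat tang rises 10 mm, 30 mm long by 12 mm wide. The tang's length is the x axis of this point
- barrel (a joint): turn of the barrel in the housing, rad, clockwise from above is positive; 0 = tang along adjuster x. Its present setting (within 0.03 of 0) is the one to keep; the key's own play, up to 0.2, is allowed. It turns freely (0.08 N m), more easily than the ring on it (0.2 N m): unheld it goes round with the ring
- ring (a joint): turn of the ring on (relative to) the barrel, rad, clockwise from above is positive and tightens. Starts at 0 to 0.15; comes up tight somewhere from 0.82 to 1.2, not known beforehand: the torque then rises about 15 N m per rad of hand turn; 0.9 to 1.8 N m on the ring gives 10 to 20 N at the stop. The barrel follows the ring up to 0.15 rad until the key's play is taken up
- ring_grip (a point): centre of the knurled lock ring, on the axis, 62 mm above the table. The ring has diameter 55 mm and height 22 mm (51 to 73 mm above the table), with 36 fine ribs
- key: loose aluminium key, 130 to 210 g, flat on the table. Origin: underside of its eye; x along the tail, z up. Head 44 x 30 x 12 mm with a through window 32 mm (x) by 14 mm (y), 2 mm chamfers, that drops over the tang; tail bar 16 mm wide, 12 thick, to x = 105 mm; grip fin on it (x 32 to 68, 12 thick along y, 12 to 28 mm up). Fitted, it sits on shoulder and ledge, tail on the +y side of the stop
- key_eye (a point): centre of the key's window at its underside, = origin of the key
- key_fin (a point): middle of the top edge of the key's grip fin, key (50, 0, 28) mm
- key_tail (a point): point in the middle of the key's tail, key (88, 0, 6) mm; fitted, it is beside the stop, the tail's side some 3 mm from the stop's face until the play is taken up, and bears on it 88 mm from the barrel's axis
- soap_bar: bar of soap 70 x 50 x 26 mm on the bed of the adjuster (bystander), origin under its centre
- soap_cake: square cake of soap 60 x 60 x 30 mm (bystander), origin under its centre
- mallet: wooden mallet 260 mm long lying on the table (bystander)
- float_board: wooden smoothing float 200 x 90 mm with a bow handle, 60 mm high (bystander)
- jar: amber glass jar, diameter 70 mm, 100 mm high (bystander)
- brush: brush lying on the table (bystander)
- spanner: open-ended spanner 170 mm long lying on the table (bystander, does not fit here)
There are look-alikes about, which are no part of the job. Several things have the shape of the key; the one meant has the colours described above.

How it is judged (in metres and radians):
On the way, in this order (a step that is already met when the one before it is completed fails the run):
1. the key is fully down over the tang with its tail on the ledge on the +y side of the stop, before the ring is tight (horizontal distance between key_eye and shoulder below 0.006 m and z of key_eye in the frame of adjuster between 0.074 and 0.08 m and angle between key's own z axis and vertical below 0.06 rad and x of key_tail in the frame of adjuster above 0.075 m and y of key_tail in the frame of adjuster between -0.006 and 0.016 m and value of joint barrel between -0.25 and 0.25 rad and value of joint ring below 0.7 rad), for 0.2 s.
2. the ring comes up tight with the barrel held: the key bears on the stop with more than 8 N (horizontal distance between key_eye and shoulder below 0.006 m and z of key_eye in the frame of adjuster between 0.074 and 0.08 m and angle between key's own z axis and vertical below 0.06 rad and x of key_tail in the frame of adjuster above 0.075 m and y of key_tail in the frame of adjuster between -0.006 and 0.016 m and value of joint barrel between -0.25 and 0.25 rad and value of joint ring above 0.8 rad and contact force between key and stop above 8 N), for 0.2 s.
At the end, for the whole second after the job is handed in: Ring over 0.8 rad, having borne the key on the stop with over 8 N for 0.2 s; barrel within 0.25 rad of zero; key still on the barrel: eye within 6 mm of the axis and 3 mm of the shoulder height, tilt under 0.06 rad, tail on the ledge beside the stop (horizontal distance between key_eye and shoulder below 0.006 m and z of key_eye in the frame of adjuster between 0.074 and 0.08 m and angle between key's own z axis and vertical below 0.06 rad and x of key_tail in the frame of adjuster above 0.075 m and y of key_tail in the frame of adjuster between -0.006 and 0.016 m and value of joint barrel between -0.25 and 0.25 rad and value of joint ring above 0.8 rad and linear speed of key below 0.02 m/s); the robot touches nothing.
It fails at once if the key bears on the stop with more than 25 N (overtightened) (contact force between key and stop above 25 N).
It fails at once if the barrel turns more than 0.3 rad from its zero (value of joint barrel above 0.3 rad or value of joint barrel below -0.3 rad).
It fails at once if one of the bystanders is moved more than 30 mm (distance of any of soap_bar, soap_cake, mallet, float_board, jar, brush, spanner from where it was at the start of the episode above 0.03 m).
It also fails if it takes over 61 s, if anything falls off the work surface, if the arm or the gripper's body presses on something with over 40 N, if the wrist force passes 120 N, or if a joint passes its speed limit or range.

## Working session

There is one attempt and no reset: what is moved stays moved. The work goes in short steps, Python scripts to look and compute and a tool call to move; the robot and the scene stay as the last step left them, time stands still between calls to the robot, and variables do not carry over. Pictures are saved under pics/ and viewed, at most 10 in all, crops included, and the job is handed in when it is done.

Besides the shell and the picture viewer there is one more tool, called after "Emit:" by a JSON object that holds its "fn" and its "kwargs", one argument or row to a line. send_rows: Moves the arm, as the interface text tells. Its arguments: {"type":"object","properties":{"steps":{"type":"array","items":{"type":"object","properties":{"dp":{"type":"array","items":{"type":"number"}},"roll":{"type":"number"},"jaw":{"type":"number"}}}},"newtons":{"type":"number"}},"required":["steps"]}

```bash
ls; mkdir -p pics; python3 - <<'E'
from plant import r
import cv2,json,numpy as np
print(r.get_state())
for n in("top","side"):
    c=r.capture(n);cv2.imwrite(f"pics/{n}0.png",c["image"]);print(n,c["K"],c["rvec"],c["tvec"])
E
```

```text
pics
{'time_s': 0.0, 'joints': array([-5.98679739e+01,  2.05903466e+01,  6.34566370e-01, -2.12589251e-02,
       -7.01367930e+01, -1.65077603e+01]), 'qd': array([ 0.17142501,  0.01874522, -0.10496694, -0.0182731 , -0.06637862,
        0.07284035]), 'joint_torque': array([ 7.48235880e-05, -5.82715237e+01,  2.93063557e+01,  6.99765980e+00,
        6.99490993e-03, -1.30438784e-04]), 'tcp_pos': array([ 0.15887953, -0.65555181,  0.2396374 ]), 'eef_rot': array([ 1.79905563e+02, -7.14577370e-03, -1.66382968e+02]), 'contact_force': array([-0.3357012 ,  0.03235736, -0.46237317]), 'moment': array([0.00204116, 0.02792141, 0.02421301]), 'gripper_force': 0.0, 'gripper_width': 0.0878471610238386}
top [[489.97094112   0.         276.8699029 ]
 [  0.         489.97094112 206.26330738]
 [  0.           0.           1.        ]] [ 2.11872606 -2.14733035  0.16020019] [0.02935562 0.5538064  1.29650218]
side [[424.56475486   0.         280.48919961]
 [  0.         424.56475486 206.26578877]
 [  0.           0.           1.        ]] [ 0.08084407 -2.68803112  1.56747889] [0.56316889 0.05877419 1.37151486]
```

View pics/top0.png

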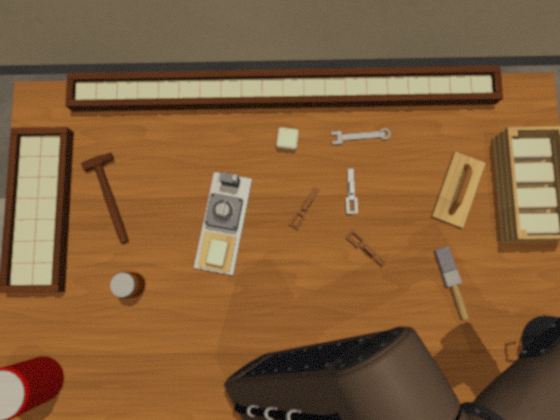

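View pics/side0.png

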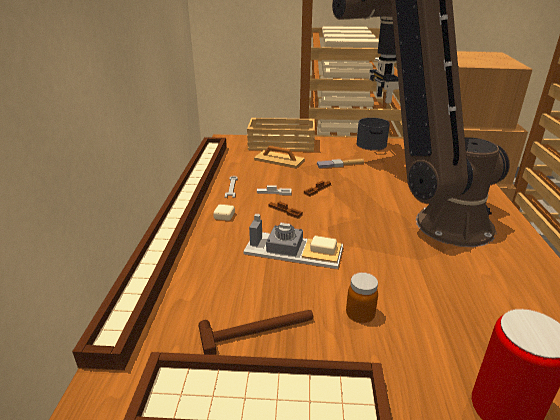

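The top view shows three key shapes: silver (351,191), brown (305,208) and brown (365,248). The silver one is aluminium, so it fits the description. The adjuster is at (223,212), with its pillar at (230,180). I'll check this in an enlarged crop and take measurements from it.

```bash
cat > h.py <<'E'
import cv2,numpy as np
from plant import r
def ray(c,uv):
    R=cv2.Rodrigues(np.array(c["rvec"],float))[0];t=np.array(c["tvec"],float).ravel()
    d=R.T@np.linalg.inv(c["K"])@np.array([uv[0],uv[1],1.]);return -R.T@t,d
def plane(c,uv,z):
    o,d=ray(c,uv);return o+d*(z-o[2])/d[2]
def proj(c,P):
    return cv2.projectPoints(np.array(P,float).reshape(-1,1,3),np.array(c["rvec"],float),np.array(c["tvec"],float),np.array(c["K"]),None)[0][:,0]
E
python3 - <<'E'
from h import *
c=r.capture("top");im=c["image"]
a=cv2.resize(im[165:220,325:380],None,fx=7,fy=7,interpolation=cv2.INTER_CUBIC)
b=cv2.resize(im[165:280,185:260],None,fx=5,fy=5,interpolation=cv2.INTER_CUBIC)
H=max(a.shape[0],b.shape[0]);o=np.zeros((H,a.shape[1]+b.shape[1],3),np.uint8);o[:a.shape[0],:a.shape[1]]=a;o[:b.shape[0],a.shape[1]:]=b
cv2.imwrite("pics/crop.png",o)
hsv=cv2.cvtColor(im,cv2.COLOR_BGR2HSV)
m=((hsv[...,1]<70)&(hsv[...,2]>90)).astype(np.uint8);
n,l,s,ce=cv2.connectedComponentsWithStats(m)
for i in range(1,n):
    if s[i,4]>60:print(s[i],ce[i],plane(c,ce[i],0.012).round(4))
E
```

```text
[501  65  59  43 411] [537.40875912  72.24817518] [ 0.9443 -0.7423  0.012 ]
[   0   75   66  178 1501] [  9.49433711 128.19653564] [0.7997 0.7941 0.012 ]
[  75   76  417   23 6396] [285.2840838   87.28721076] [ 0.9108 -0.0067  0.012 ]
[277 128  21  20 331] [287.20543807 137.45619335] [ 0.759  -0.0099  0.012 ]
[331 129  59  16 373] [358.52010724 135.65683646] [ 0.761  -0.2143  0.012 ]
[  11  137   49  148 5330] [ 35.10487805 211.23771107] [0.555  0.7033 0.012 ]
[513 139  38  18 621] [531.08695652 146.93558776] [ 0.7199 -0.7027  0.012 ]
[515 163  38  19 643] [533.82426128 171.74494557] [ 0.6476 -0.7035  0.012 ]
[346 169  12  45 328] [351.06707317 193.41463415] [ 0.593  -0.1868  0.012 ]
[ 194  172   58  103 2558] [225.36786552 211.60906959] [0.5463 0.1668 0.012 ]
[517 188  39  19 660] [536.35909091 197.01212121] [ 0.5752 -0.7036  0.012 ]
[520 214  38  19 655] [538.96335878 222.28091603] [ 0.504  -0.7039  0.012 ]
[207 239  20  27 400] [216.59   252.1175] [0.4333 0.1906 0.012 ]
[435 247  26  40 553] [447.74502712 266.89873418] [ 0.3845 -0.4436  0.012 ]
[111 273  24  24 459] [122.39215686 284.48148148] [0.3481 0.4488 0.012 ]
[  0 371  24  49 924] [  9.76082251 393.94264069] [0.0645 0.7382 0.012 ]
[264 407  13  13  68] [268.08823529 412.70588235] [0.0106 0.0522 0.012 ]
```

View pics/crop.png

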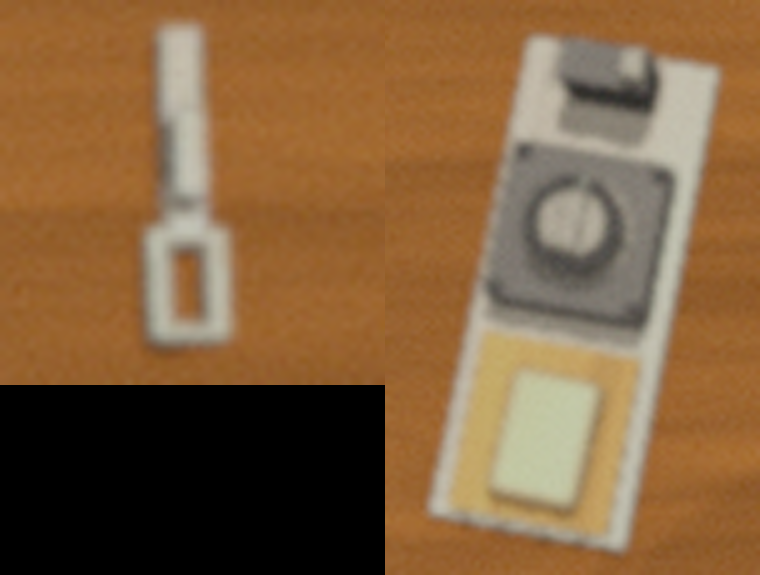

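The crop confirms the silver key: window at about (351.9,206), fin and tail pointing up (+x). The barrel disc is at about (222.4,209.8).

```bash
python3 - <<'E'
from h import *
c=r.capture("top");im=c["image"]
hsv=cv2.cvtColor(im,cv2.COLOR_BGR2HSV)
m=((hsv[...,1]<70)&(hsv[...,2]>90)).astype(np.uint8)
n,l,s,ce=cv2.connectedComponentsWithStats(m)
for p,z in(((351,193),.008),((225,211),.012)):
    i=next(k for k in range(1,n) if s[k,0]<=p[0]<s[k,0]+s[k,2] and s[k,1]<=p[1]<s[k,1]+s[k,3] and s[k,4]>300 and s[k,2]<100)
    ys,xs=np.nonzero(l==i)
    P=np.array([plane(c,(x,y),z)[:2] for x,y in zip(xs,ys)],np.float32)
    rect=cv2.minAreaRect(P*1000);print(rect)
    v=np.linalg.eigh(np.cov(P.T))[1][:,1];print("pca yaw",np.degrees(np.arctan2(v[1],v[0])))
E=plane(c,(351.9,206),.012);print("eye",E)
print("shoulder",plane(c,(222.4,209.8),.077))
s=r.get_state();print(s["tcp_pos"])
w=r.capture("wrist");R=cv2.Rodrigues(np.array(w["rvec"]))[0];o=-R.T@np.array(w["tvec"]).ravel();print("wristcam",o,R[2])
E
```

```text
((601.0350952148438, -188.83663940429688), (30.87206268310547, 126.75077056884766), 87.99658966064453)
pca yaw 179.70751013898803
((516.9696044921875, 173.49053955078125), (110.90470886230469, 277.5657653808594), 78.79414367675781)
pca yaw 169.96509195961872
eye [ 0.55716534 -0.18784634  0.012     ]
shoulder [0.54143457 0.16720396 0.077     ]
[ 0.15888396 -0.65576341  0.23999837]
wristcam [ 0.0769376  -0.67519257  0.38404645] [ 0.30028989  0.07385579 -0.95098439]
```

Emit:
{"fn": "send_rows", "kwargs": {
  "steps": [
    {"dp": [-45,28,5],"roll": 0.02,"jaw": 50},
    {"dp": [-95,60,10],"roll": 0.06,"jaw": 50},
    {"dp": [-145,92,15],"roll": 0.1,"jaw": 50},
    {"dp": [-195,124,20],"roll": 0.14,"jaw": 50},
    {"dp": [-245,156,25],"roll": 0.18,"jaw": 50}
  ]
}}

```text
time_s: 0.88
tcp_pos: [0.3614, -0.4452, 0.2156]
eef_rot: [-180.0, 0.0, -176.8]
contact_force: [0.9, -1.3, -0.3]
gripper_width: 0.046
gripper_force: 0.0
```

```bash
cat >> h.py <<'E'
def go(x,y,z,yaw):
    s=r.get_state();p=s["tcp_pos"];th=np.radians(s["eef_rot"][2])
    from scipy.spatial.transform import Rotation as Ro
    M=Ro.from_euler("xyz",s["eef_rot"],degrees=True).as_matrix()
    d=(M.T@(np.array([x,y,z])-p))*1000
    roll=-((yaw-s["eef_rot"][2]+180)%360-180)
    print("t",round(s["time_s"],2),"p",p.round(4),"rot",np.round(s["eef_rot"],2),"F",np.round(s["contact_force"],1),"M",np.round(s["moment"],2),"w",round(s["gripper_width"],4),"-> dp",d.round(1),"roll",round(np.radians(roll),3))
E
python3 -c "
from h import *
go(.608,-.190,.16,179)"
```

```text
t 0.88 p [ 0.3614 -0.4452  0.2156] rot [-1.7999e+02  2.0000e-02 -1.7677e+02] F [ 0.9 -1.3 -0.3] M [-0.12 -0.14  0.02] w 0.046 -> dp [-260.6  240.9   55.6] roll 0.074
```

Emit:
{"fn": "send_rows", "kwargs": {
  "steps": [
    {"dp": [-50,45,10],"roll": 0.04,"jaw": 40},
    {"dp": [-100,91,20],"roll": 0.06,"jaw": 40},
    {"dp": [-150,137,30],"roll": 0.065,"jaw": 40},
    {"dp": [-200,183,42],"roll": 0.065,"jaw": 40},
    {"dp": [-242,222,52],"roll": 0.065,"jaw": 40}
  ]
}}

```text
time_s: 1.5
tcp_pos: [0.5767, -0.2236, 0.1669]
eef_rot: [-180.0, 0.0, 179.6]
contact_force: [1.3, -0.6, -0.4]
gripper_width: 0.0349
gripper_force: 0.0
```

```bash
python3 -c "
from h import *
go(.608,-.190,.16,179)
w=r.capture('wrist');cv2.imwrite('pics/w1.png',w['image']);np.save('w1.npy',w,allow_pickle=True)"
```

```text
t 1.5 p [ 0.5767 -0.2236  0.1669] rot [-1.7999e+02  3.0000e-02  1.7960e+02] F [ 1.3 -0.6 -0.4] M [-0.17 -0.09 -0.03] w 0.0349 -> dp [-31.   33.8   6.9] roll 0.01
```

View pics/w1.png

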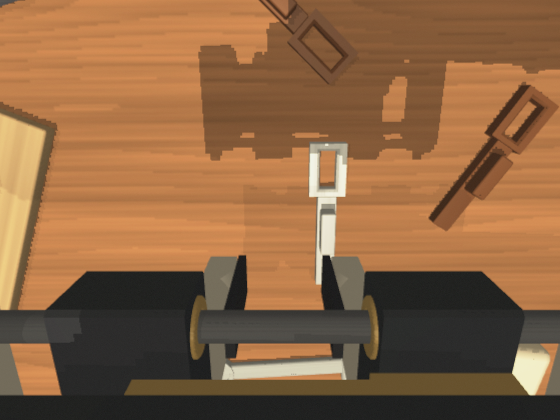

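The wrist view shows the key with its head at about (328,170) and the tail running down to (320,280). The fin is at (328,230).

```bash
cat >> h.py <<'E'
def key(w,seed,z,top):
    """bright key pixels; outer head outline (first 52% rows) -> window centre at plane top"""
    im=w["image"];hsv=cv2.cvtColor(im,cv2.COLOR_BGR2HSV)
    m=((hsv[...,1]<60)&(hsv[...,2]>120)).astype(np.uint8)
    n,l,s,ce=cv2.connectedComponentsWithStats(m)
    i=l[seed[1],seed[0]];print("stat",s[i])
    return (l==i).astype(np.uint8)
E
python3 - <<'E'
from h import *
w=np.load('w1.npy',allow_pickle=True).item()
m=key(w,(314,170),0,0)
cs,h=cv2.findContours(m,cv2.RETR_CCOMP,cv2.CHAIN_APPROX_NONE)
for k,c in enumerate(cs):
    if len(c)<30: continue
    P=np.array([plane(w,p,.012)[:2] for p in c[:,0]],np.float32)*1000
    print(h[0,k],len(c),cv2.minAreaRect(P))
# widths per row
for v in range(146,284,6):
    x=np.nonzero(m[v])[0]
    if len(x): print(v,x.min(),x.max(),plane(w,((x.min()+x.max())/2,v),.012).round(4)[:2])
E
```

```text
stat [ 309  143   38  141 2565]
[-1 -1  1 -1] 354 ((598.7486572265625, -186.6966094970703), (126.01299285888672, 30.079275131225586), 0.7789686322212219)
[ 3  1 -1  0] 40 ((614.2715454101562, -192.0457000732422), (18.588411331176758, 1.7382757663726807), 1.3490203619003296)
[ 4  2 -1  0] 35 ((593.5554809570312, -186.6070098876953), (6.216097354888916, 11.853431701660156), 1.966803789138794)
[-1  3 -1  0] 106 ((557.0054931640625, -187.7390594482422), (15.29224681854248, 32.340065002441406), 89.579345703125)
146 310 346 [ 0.5384 -0.1874]
152 310 346 [ 0.5433 -0.1872]
158 310 345 [ 0.5481 -0.1875]
164 309 345 [ 0.553  -0.1877]
170 309 345 [ 0.558  -0.1876]
176 309 345 [ 0.563  -0.1875]
182 309 345 [ 0.5681 -0.1873]
188 309 344 [ 0.5732 -0.1876]
194 309 344 [ 0.5783 -0.1874]
200 317 335 [ 0.5836 -0.1877]
206 317 335 [ 0.5888 -0.1876]
212 317 334 [ 0.5942 -0.1878]
218 317 335 [ 0.5996 -0.1873]
224 317 334 [ 0.605  -0.1875]
230 317 334 [ 0.6105 -0.1874]
236 316 334 [ 0.6161 -0.1877]
242 316 334 [ 0.6217 -0.1875]
248 316 334 [ 0.6274 -0.1874]
254 316 333 [ 0.6331 -0.1877]
260 316 332 [ 0.6389 -0.1879]
266 316 321 [ 0.6448 -0.1927]
272 316 321 [ 0.6507 -0.1925]
278 315 321 [ 0.6567 -0.1929]
```

Emit:
{"fn": "send_rows", "kwargs": {
  "steps": [
    {"dp": [-15,18,20],"roll": -0.007,"jaw": 40},
    {"dp": [-30,36,50],"roll": -0.007,"jaw": 40},
    {"dp": [-30,36,80],"roll": -0.007,"jaw": 40},
    {"dp": [-30,36,100],"roll": -0.007,"jaw": 40},
    {"dp": [-30,36,110],"roll": -0.007,"jaw": 40}
  ]
}}

```text
time_s: 2.17
tcp_pos: [0.6044, -0.1897, 0.0549]
eef_rot: [180.0, -0.2, 179.9]
contact_force: [-0.5, -0.2, 0.3]
gripper_width: 0.0348
gripper_force: 0.0
```

```bash
python3 -c "
from h import *
go(.607,-.1875,.0275,180)"
```

```text
t 2.17 p [ 0.6044 -0.1897  0.0549] rot [ 1.7999e+02 -1.5000e-01  1.7994e+02] F [-0.5 -0.2  0.3] M [-0.06  0.01  0.04] w 0.0348 -> dp [-2.7  2.2 27.4] roll -0.001
```

Emit:
{"fn": "send_rows", "kwargs": {
  "steps": [
    {"dp": [-2,1.5,10],"roll": 0,"jaw": 40},
    {"dp": [-2,1.5,20],"roll": 0,"jaw": 40},
    {"dp": [-2,1.5,23],"roll": 0,"jaw": 40},
    {"dp": [-2,1.5,23],"roll": 0,"jaw": 40}
  ]
}}

```text
time_s: 2.68
tcp_pos: [0.6078, -0.188, 0.0341]
eef_rot: [-180.0, 0.0, 180.0]
contact_force: [0.9, 0.6, 0.5]
gripper_width: 0.0349
gripper_force: 0.0
```

```bash
python3 -c "
from h import *
go(.607,-.1875,.0275,180)"
```

```text
t 2.67 p [ 0.6078 -0.188   0.0341] rot [-1.8000e+02  1.0000e-02  1.7999e+02] F [0.9 0.6 0.5] M [-0.03 -0.03  0.01] w 0.0349 -> dp [0.8 0.5 6.6] roll -0.0
```

Emit:
{"fn": "send_rows", "kwargs": {
  "newtons": 45,
  "steps": [
    {"dp": [0.8,0.5,6.3],"roll": 0,"jaw": 40},
    {"dp": [0.8,0.5,6.3],"roll": 0,"jaw": 20},
    {"dp": [0.8,0.5,6.3],"roll": 0,"jaw": 5},
    {"dp": [0.8,0.5,6.3],"roll": 0,"jaw": 5},
    {"dp": [0.8,0.5,6.3],"roll": 0,"jaw": 5}
  ]
}}

```text
time_s: 3.3
tcp_pos: [0.607, -0.1875, 0.0278]
eef_rot: [-180.0, 0.0, 180.0]
contact_force: [0.3, -0.4, 1.0]
gripper_width: 0.0114
gripper_force: 45.0
```

Emit:
{"fn": "send_rows", "kwargs": {
  "steps": [
    {"dp": [0,0,0],"roll": 0,"jaw": 5},
    {"dp": [0,0,-10],"roll": 0,"jaw": 5},
    {"dp": [0,0,-40],"roll": 0,"jaw": 5},
    {"dp": [0,0,-80],"roll": 0,"jaw": 5},
    {"dp": [0,0,-120],"roll": 0,"jaw": 5}
  ]
}}

```text
time_s: 3.92
tcp_pos: [0.6065, -0.1875, 0.1492]
eef_rot: [180.0, -0.0, 180.0]
contact_force: [0.2, -0.6, -2.0]
gripper_width: 0.0117
gripper_force: 45.0
```

```bash
python3 -c "
from h import *
go(.5905,.1575,.17,169)"
```

```text
t 3.92 p [ 0.6065 -0.1875  0.1492] rot [ 1.8000e+02 -2.0000e-02  1.7998e+02] F [ 0.2 -0.6 -2. ] M [-0.09 -0.16  0.02] w 0.0117 -> dp [ 16.1 345.  -20.7] roll 0.192
```

Emit:
{"fn": "send_rows", "kwargs": {
  "steps": [
    {"dp": [3,40,-5],"roll": 0.03,"jaw": 5},
    {"dp": [6,95,-15],"roll": 0.08,"jaw": 5},
    {"dp": [10,150,-25],"roll": 0.13,"jaw": 5},
    {"dp": [14,205,-30],"roll": 0.17,"jaw": 5},
    {"dp": [16,245,-30],"roll": 0.192,"jaw": 5}
  ]
}}

```text
time_s: 4.55
tcp_pos: [0.5907, 0.0598, 0.179]
eef_rot: [179.9, 0.1, 169.0]
contact_force: [1.7, -0.8, -2.2]
gripper_width: 0.0114
gripper_force: 45.0
```

Emit:
{"fn": "send_rows", "kwargs": {
  "steps": [
    {"dp": [0,0,0],"roll": 0,"jaw": 5},
    {"dp": [0,0,0],"roll": 0,"jaw": 5}
  ]
}}

```text
time_s: 4.8
tcp_pos: [0.5907, 0.0575, 0.1779]
eef_rot: [-180.0, -0.0, 169.0]
contact_force: [0.5, -0.6, -2.0]
gripper_width: 0.0115
gripper_force: 45.0
```

```bash
python3 -c "
from h import *
go(.5905,.1575,.12,169)
w=r.capture('wrist');cv2.imwrite('pics/w2.png',w['image']);np.save('w2.npy',w,allow_pickle=True)"
```

```text
t 4.8 p [0.5907 0.0575 0.1779] rot [-1.8000e+02 -1.0000e-02  1.6903e+02] F [ 0.5 -0.6 -2. ] M [-0.07  0.    0.01] w 0.0115 -> dp [19.2 98.1 57.9] roll 0.001
```

View pics/w2.png

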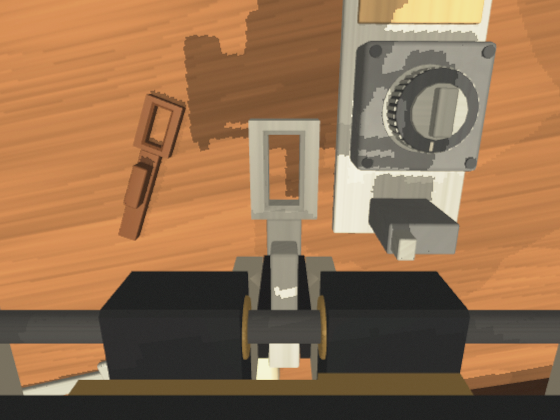

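The wrist view shows the barrel and tang at about (443,110), the stop block at (405,248) and the held key's head at (284,168). I'll enlarge the barrel area.

```bash
python3 - <<'E'
from h import *
w=np.load('w2.npy',allow_pickle=True).item();im=w["image"]
cv2.imwrite("pics/c2.png",cv2.resize(im[60:165,370:500],None,fx=5.7,fy=5.7,interpolation=cv2.INTER_CUBIC))
# held key: window contour
g=cv2.cvtColor(im,cv2.COLOR_BGR2GRAY)
hsv=cv2.cvtColor(im,cv2.COLOR_BGR2HSV)
m=((hsv[...,1]<60)&(hsv[...,2]>60)).astype(np.uint8)
z=.1779-.0275+.012
for v in range(124,240,8):
    x=np.nonzero(m[v,240:330])[0]+240
    if len(x): print(v,x.min(),x.max(),plane(w,((x.min()+x.max())/2,v),z).round(4)[:2])
for u in(258,310):
    y=np.nonzero(m[100:235,u])[0]+100; print(u,y.min(),y.max(),[plane(w,(u,q),z).round(4)[:2] for q in (y.min(),y.max())])
E
```

```text
124 249 318 [0.5228 0.0712]
132 249 318 [0.526  0.0705]
140 249 318 [0.5293 0.0699]
148 250 318 [0.5327 0.0694]
156 250 318 [0.536  0.0688]
164 250 317 [0.5394 0.0679]
172 250 317 [0.5429 0.0672]
180 250 317 [0.5464 0.0665]
188 251 316 [0.55   0.0659]
196 251 316 [0.5536 0.0652]
204 251 316 [0.5573 0.0644]
212 252 316 [0.561  0.0639]
220 267 300 [0.5648 0.063 ]
228 267 300 [0.5686 0.0622]
236 268 300 [0.5725 0.0617]
258 119 218 [array([0.5187, 0.0611]), array([0.5616, 0.0518])]
310 119 218 [array([0.5228, 0.0824]), array([0.5661, 0.075 ])]
```

View pics/c2.png

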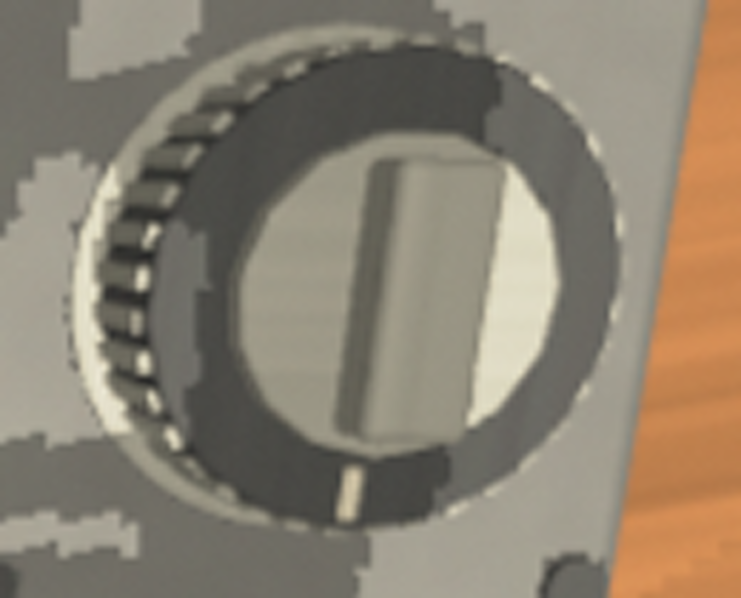

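```bash
python3 - <<'E'
from h import *
w=np.load('w2.npy',allow_pickle=True).item()
f=lambda u,v,z:plane(w,(370+u/5.7-.41,60+v/5.7-.41),z)[:2]*1000
T=[f(*q,.087) for q in((400,160),(503,166),(463,438),(362,438))]
print(np.round(T,1),np.mean(T,0))
for a,b in((0,3),(1,2)):
    d=T[a]-T[b];print(np.linalg.norm(d),np.degrees(np.arctan2(-d[1],-d[0])))
print("disc",[f(*q,.077).round(1) for q in((238,293),(560,293),(399,130),(399,455))],f(399,293,.077))
a=lambda u,v,z:plane(w,(u,v),z)[:2]*1000
P=np.array([[370+x/5.7-.41,60+y/5.7-.41] for x,y in ((238,293),(560,293),(399,130),(399,455),(290,175),(515,410))],np.float32)
# housing top corners z=.05 from edges, plate edges: line yaw
for z,p,q in((.050,(360,45),(353,165)),(.050,(494,45),(478,165)),(.012,(352,15),(334,228)),(.012,(491,15),(461,225))):
    d=a(*q,z)-a(*p,z);print("yaw",np.degrees(np.arctan2(d[1],d[0])),a(*p,z))
print("stop top",a(405,243,.095))
E
```

```text
[[526.7 165.8]
 [529.4 176.4]
 [557.1 170.7]
 [555.  159.9]] [542.05331188 168.20546508]
28.97323202608121 -11.80721706609452
28.37011298470073 -11.566051465034057
disc [array([538.3, 151. ]), array([545.1, 186.4]), array([524.3, 169.8]), array([559.8, 167.5])] [541.70203247 168.69326849]
yaw -10.99693925242964 [491.9810889  129.39029583]
yaw -9.301647763805596 [509.13032417 217.72839881]
yaw -13.12362807186903 [468.07378145 133.89086634]
yaw -10.23927707948262 [487.89374675 235.9890489 ]
stop top [619.94702718 133.92774029]
```

Emit:
{"fn": "send_rows", "kwargs": {
  "steps": [
    {"dp": [7,33,5],"roll": 0.005,"jaw": 5},
    {"dp": [14,70,20],"roll": 0.01,"jaw": 5},
    {"dp": [19.4,99,35],"roll": 0.01,"jaw": 5},
    {"dp": [19.4,99,48],"roll": 0.01,"jaw": 5},
    {"dp": [19.4,99,48],"roll": 0.01,"jaw": 5}
  ]
}}

```text
time_s: 5.48
tcp_pos: [0.5901, 0.1569, 0.1284]
eef_rot: [-179.9, -0.1, 168.4]
contact_force: [-0.6, -0.8, -1.4]
gripper_width: 0.0114
gripper_force: 45.0
```

Emit:
{"fn": "send_rows", "kwargs": {
  "steps": [
    {"dp": [0,0,0],"roll": 0,"jaw": 5}
  ]
}}

```text
time_s: 5.6
tcp_pos: [0.5912, 0.1573, 0.1301]
eef_rot: [-180.0, 0.0, 168.3]
contact_force: [0.3, -1.0, -2.2]
gripper_width: 0.0112
gripper_force: 45.0
```

```bash
python3 -c "
from h import *
go(.5906,.1584,.1045,168.5)
w=r.capture('wrist');np.save('w3.npy',w,allow_pickle=True);cv2.imwrite('pics/w3.png',cv2.resize(w['image'][60:260,180:400],None,fx=3,fy=3,interpolation=cv2.INTER_CUBIC))"
```

```text
t 5.6 p [0.5912 0.1573 0.1301] rot [-1.8000e+02  2.0000e-02  1.6834e+02] F [ 0.3 -1.  -2.2] M [-0.05 -0.1  -0.01] w 0.0112 -> dp [ 0.8  1.  25.6] roll -0.003
```

View pics/w3.png

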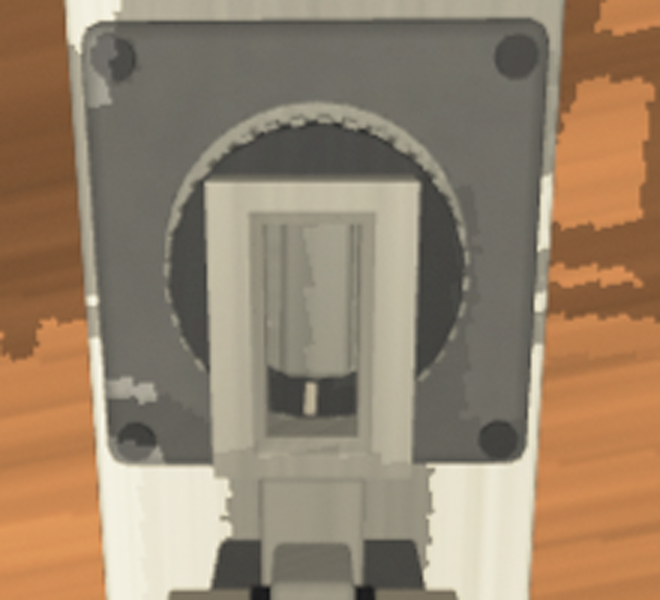

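The window rim is centred at about 312 in the crop and the tang at about 316. That is roughly 1 mm towards +y, which agrees with the computed correction. I'll descend.

Emit:
{"fn": "send_rows", "kwargs": {
  "steps": [
    {"dp": [0.6,1,4],"roll": -0.003,"jaw": 5},
    {"dp": [0.6,1,9],"roll": -0.003,"jaw": 5},
    {"dp": [0.6,1,13],"roll": -0.003,"jaw": 5},
    {"dp": [0.6,1,16],"roll": -0.003,"jaw": 5},
    {"dp": [0.6,1,18],"roll": -0.003,"jaw": 5}
  ]
}}

```text
time_s: 6.28
tcp_pos: [0.5903, 0.1594, 0.1114]
eef_rot: [-180.0, -0.0, 168.6]
contact_force: [-0.1, -1.1, -1.2]
gripper_width: 0.0117
gripper_force: 45.0
```

```bash
python3 -c "
from h import *
go(.5906,.1584,.1045,168.5)"
```

```text
t 6.28 p [0.5903 0.1594 0.1114] rot [-1.7998e+02 -2.0000e-02  1.6859e+02] F [-0.1 -1.1 -1.2] M [-0.32 -0.02  0.  ] w 0.0117 -> dp [-0.5 -0.9  6.9] roll 0.002
```

Emit:
{"fn": "send_rows", "kwargs": {
  "steps": [
    {"dp": [0,-0.4,2],"roll": 0,"jaw": 5},
    {"dp": [0,-0.4,4],"roll": 0,"jaw": 5},
    {"dp": [0,-0.4,5.5],"roll": 0,"jaw": 5},
    {"dp": [0,-0.4,6.5],"roll": 0,"jaw": 5},
    {"dp": [0,-0.4,6.5],"roll": 0,"jaw": 5}
  ]
}}

```text
time_s: 6.9
tcp_pos: [0.5903, 0.1591, 0.1051]
eef_rot: [-180.0, -0.0, 168.6]
contact_force: [0.1, 1.4, -1.8]
gripper_width: 0.0119
gripper_force: 45.0
```

```bash
python3 -c "
from h import *
go(.5906,.1584,.1045,168.5)"
```

```text
t 6.9 p [0.5903 0.1591 0.1051] rot [-180.     -0.    168.59] F [ 0.1  1.4 -1.8] M [-0.02  0.01 -0.01] w 0.0119 -> dp [-0.4 -0.6  0.6] roll 0.002
```

Emit:
{"fn": "send_rows", "kwargs": {
  "steps": [
    {"dp": [0,0,1],"roll": 0,"jaw": 5},
    {"dp": [0,0,1],"roll": 0,"jaw": 5},
    {"dp": [0,0,0.5],"roll": 0,"jaw": 25},
    {"dp": [0,0,0.5],"roll": 0,"jaw": 35},
    {"dp": [0,0,0.5],"roll": 0,"jaw": 35}
  ]
}}

```text
time_s: 7.52
tcp_pos: [0.5904, 0.1591, 0.1046]
eef_rot: [180.0, 0.0, 168.6]
contact_force: [0.0, 0.3, 0.5]
gripper_width: 0.0299
gripper_force: 0.0
```

Emit:
{"fn": "send_rows", "kwargs": {
  "steps": [
    {"dp": [0,0,-10],"roll": 0,"jaw": 40},
    {"dp": [0,0,-35],"roll": 0,"jaw": 50},
    {"dp": [0,0,-65],"roll": 0,"jaw": 70},
    {"dp": [0,0,-80],"roll": 0,"jaw": 90},
    {"dp": [0,0,-80],"roll": 0,"jaw": 100}
  ]
}}

```text
time_s: 8.15
tcp_pos: [0.5908, 0.1594, 0.1859]
eef_rot: [179.9, 0.1, 168.6]
contact_force: [0.5, 0.3, -0.8]
gripper_width: 0.0682
gripper_force: 0.0
```

```bash
python3 -c "
from h import *
go(.5419,.1684,.13,168.5)
w=r.capture('wrist');np.save('w4.npy',w,allow_pickle=True);cv2.imwrite('pics/w4.png',w['image'])"
```

```text
t 8.15 p [0.5908 0.1594 0.1859] rot [1.7990e+02 1.0000e-01 1.6859e+02] F [ 0.5  0.3 -0.8] M [-0.01  0.06 -0.03] w 0.0682 -> dp [49.8 -1.  55.8] roll 0.002
```

View pics/w4.png

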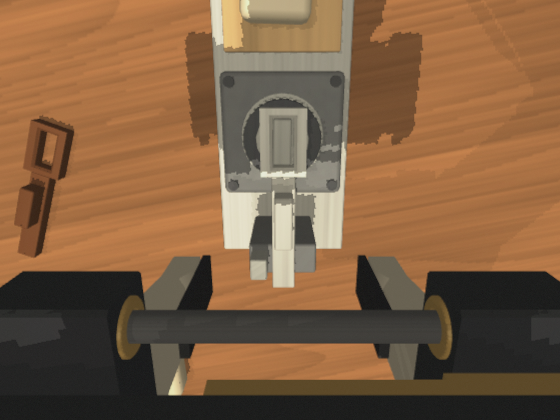

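The key is seated on the barrel, with its head at (283,143) and its tail at (284,265), on the +y side of the stop at (259,268). Next I'll move over the ring axis and pre-turn counter-clockwise.

Emit:
{"fn": "send_rows", "kwargs": {
  "steps": [
    {"dp": [15,0,0],"roll": -0.1,"jaw": 100},
    {"dp": [35,0,0],"roll": -0.26,"jaw": 100},
    {"dp": [50,-0.5,0],"roll": -0.43,"jaw": 100},
    {"dp": [50,-0.5,0],"roll": -0.6,"jaw": 100},
    {"dp": [50,-0.5,0],"roll": -0.75,"jaw": 100}
  ]
}}

```text
time_s: 8.82
tcp_pos: [0.5403, 0.1683, 0.1832]
eef_rot: [180.0, -0.1, -148.1]
contact_force: [0.2, 0.6, 0.2]
gripper_width: 0.0878
gripper_force: 0.0
```

Emit:
{"fn": "send_rows", "kwargs": {
  "steps": [
    {"dp": [0,0,10],"roll": -0.035,"jaw": 100},
    {"dp": [0,0,25],"roll": -0.035,"jaw": 100},
    {"dp": [0,0,30],"roll": -0.035,"jaw": 100},
    {"dp": [0,0,30],"roll": -0.035,"jaw": 100}
  ]
}}

```text
time_s: 9.32
tcp_pos: [0.5409, 0.1682, 0.1537]
eef_rot: [-180.0, -0.1, -146.5]
contact_force: [-0.0, 0.3, 0.1]
gripper_width: 0.0878
gripper_force: 0.0
```

```bash
python3 -c "
from h import *
go(.5416,.1688,.0668,-146.5);print(r.get_state()['joints'])"
```

```text
t 9.32 p [0.5409 0.1682 0.1537] rot [-1.7999e+02 -1.0000e-01 -1.4650e+02] F [-0.   0.3  0.1] M [ 0.04 -0.02  0.01] w 0.0878 -> dp [-1.1  0.1 86.9] roll -0.0
[ 3.70663040e+01  1.46301917e+01 -1.99516866e+01 -4.58568550e-04
 -5.55189593e+01 -9.35668546e+01]
```

Joint 6 would get close to its limit on the clockwise stroke, so I'll use the half-turned grasp instead. There is plenty of time.

Emit:
{"fn": "send_rows", "kwargs": {
  "steps": [
    {"dp": [-1.1,0,0],"roll": -0.18,"jaw": 100},
    {"dp": [-1.1,0,0],"roll": -0.36,"jaw": 100},
    {"dp": [-1.1,0,0],"roll": -0.54,"jaw": 100},
    {"dp": [-1.1,0,0],"roll": -0.72,"jaw": 100},
    {"dp": [-1.1,0,0],"roll": -0.9,"jaw": 100}
  ]
}}

```text
time_s: 9.95
tcp_pos: [0.5424, 0.1692, 0.1551]
eef_rot: [-180.0, 0.0, -94.6]
contact_force: [-1.0, 0.2, -0.2]
gripper_width: 0.0876
gripper_force: 0.0
```

Emit:
{"fn": "send_rows", "kwargs": {
  "steps": [
    {"dp": [0,0,0],"roll": -0.18,"jaw": 100},
    {"dp": [0,0,0],"roll": -0.36,"jaw": 100},
    {"dp": [0,0,0],"roll": -0.54,"jaw": 100},
    {"dp": [0,0,0],"roll": -0.72,"jaw": 100},
    {"dp": [0,0,0],"roll": -0.9,"jaw": 100}
  ]
}}

```text
time_s: 10.58
tcp_pos: [0.5424, 0.1693, 0.1551]
eef_rot: [-180.0, -0.0, -43.0]
contact_force: [-0.5, -0.5, -0.3]
gripper_width: 0.0879
gripper_force: 0.0
```

Emit:
{"fn": "send_rows", "kwargs": {
  "steps": [
    {"dp": [0,0,0],"roll": -0.18,"jaw": 100},
    {"dp": [0,0,0],"roll": -0.36,"jaw": 100},
    {"dp": [0,0,0],"roll": -0.54,"jaw": 100},
    {"dp": [0,0,0],"roll": -0.72,"jaw": 100},
    {"dp": [0,0,0],"roll": -0.9,"jaw": 100}
  ]
}}

```text
time_s: 11.2
tcp_pos: [0.5425, 0.1693, 0.1551]
eef_rot: [-180.0, -0.0, 8.6]
contact_force: [-0.2, -0.5, -0.0]
gripper_width: 0.0875
gripper_force: 0.0
```

Emit:
{"fn": "send_rows", "kwargs": {
  "steps": [
    {"dp": [0,0,0],"roll": -0.18,"jaw": 100},
    {"dp": [0,0,0],"roll": -0.36,"jaw": 100},
    {"dp": [0,0,0],"roll": -0.46,"jaw": 100},
    {"dp": [0,0,0],"roll": -0.46,"jaw": 100}
  ]
}}

```text
time_s: 11.7
tcp_pos: [0.5424, 0.1692, 0.155]
eef_rot: [180.0, -0.0, 34.5]
contact_force: [0.5, -0.4, -0.5]
gripper_width: 0.088
gripper_force: 0.0
```

```bash
python3 -c "
from h import *
go(.5416,.1688,.0668,34.5);print(r.get_state()['joints'])"
```

```text
t 11.7 p [0.5424 0.1692 0.155 ] rot [ 1.800e+02 -4.000e-02  3.454e+01] F [ 0.5 -0.4 -0.5] M [-0.11  0.11  0.01] w 0.088 -> dp [-0.9 -0.1 88.2] roll 0.001
[ 3.70600796e+01  1.46317088e+01 -1.97556045e+01  5.56453160e-03
 -5.55759881e+01  8.74795211e+01]
```

Emit:
{"fn": "send_rows", "kwargs": {
  "steps": [
    {"dp": [-0.8,0,20],"roll": 0,"jaw": 100},
    {"dp": [-0.8,0,45],"roll": 0,"jaw": 100},
    {"dp": [-0.8,0,65],"roll": 0,"jaw": 100},
    {"dp": [-0.8,0,80],"roll": 0,"jaw": 100},
    {"dp": [-0.8,0,80],"roll": 0,"jaw": 100}
  ]
}}

```text
time_s: 12.32
tcp_pos: [0.541, 0.1683, 0.0738]
eef_rot: [180.0, 0.1, 34.5]
contact_force: [-0.5, 0.1, 0.0]
gripper_width: 0.0873
gripper_force: 0.0
```

```bash
python3 -c "
from h import *
go(.5416,.1688,.0668,34.5)"
```

```text
t 12.32 p [0.541  0.1683 0.0738] rot [1.800e+02 1.100e-01 3.454e+01] F [-0.5  0.1  0. ] M [-0.12  0.1  -0.02] w 0.0873 -> dp [ 0.8 -0.1  7. ] roll 0.001
```

Emit:
{"fn": "send_rows", "kwargs": {
  "newtons": 10,
  "steps": [
    {"dp": [0.3,0,4],"roll": 0,"jaw": 85},
    {"dp": [0.3,0,6.8],"roll": 0,"jaw": 70},
    {"dp": [0.3,0,6.8],"roll": 0,"jaw": 60},
    {"dp": [0.3,0,6.8],"roll": 0,"jaw": 55},
    {"dp": [0.3,0,6.8],"roll": 0,"jaw": 55}
  ]
}}

```text
time_s: 12.95
tcp_pos: [0.5423, 0.1683, 0.0683]
eef_rot: [179.9, -0.0, 34.6]
contact_force: [3.1, -3.7, -0.0]
gripper_width: 0.0537
gripper_force: 10.0
```

```bash
python3 -c "
from h import *
go(.5416,.1688,.0668,34.5)"
```

```text
t 12.95 p [0.5423 0.1683 0.0683] rot [ 1.7995e+02 -2.0000e-02  3.4630e+01] F [ 3.1 -3.7 -0. ] M [-1.53 -0.9   0.05] w 0.0537 -> dp [-0.3 -0.8  1.5] roll 0.002
```

Emit:
{"fn": "send_rows", "kwargs": {
  "newtons": 60,
  "steps": [
    {"dp": [0,0.4,0.7],"roll": 0,"jaw": 50},
    {"dp": [0,0.6,0.7],"roll": 0,"jaw": 45},
    {"dp": [0,0.6,0.7],"roll": 0,"jaw": 45}
  ]
}}

```text
time_s: 13.32
tcp_pos: [0.5424, 0.1682, 0.0682]
eef_rot: [180.0, -0.0, 34.6]
contact_force: [-1.5, -2.7, 6.9]
gripper_width: 0.053
gripper_force: 60.0
```

```bash
python3 -c "
from h import *
go(.5416,.1688,.0668,34.5)"
```

```text
t 13.32 p [0.5424 0.1682 0.0682] rot [ 1.7998e+02 -4.0000e-02  3.4630e+01] F [-1.5 -2.7  6.9] M [-0.88  0.76 -0.03] w 0.053 -> dp [-0.3 -0.9  1.4] roll 0.002
```

Emit:
{"fn": "send_rows", "kwargs": {
  "steps": [
    {"dp": [0,0,0],"roll": 0.05,"jaw": 45},
    {"dp": [0,0,0],"roll": 0.12,"jaw": 45},
    {"dp": [0,0,0],"roll": 0.2,"jaw": 45},
    {"dp": [0,0,0],"roll": 0.28,"jaw": 45},
    {"dp": [0,0,0],"roll": 0.35,"jaw": 45}
  ]
}}

```text
time_s: 13.95
tcp_pos: [0.5424, 0.1682, 0.0682]
eef_rot: [180.0, -0.1, 14.5]
contact_force: [-0.8, -3.2, 7.4]
gripper_width: 0.0532
gripper_force: 60.0
```

```bash
python3 -c "
from h import *
go(.5416,.1688,.0668,34.5)"
```

```text
t 13.95 p [0.5424 0.1682 0.0682] rot [ 1.7998e+02 -5.0000e-02  1.4460e+01] F [-0.8 -3.2  7.4] M [-0.94  0.68  0.19] w 0.0532 -> dp [-0.7 -0.8  1.4] roll -0.35
```

Emit:
{"fn": "send_rows", "kwargs": {
  "steps": [
    {"dp": [0,0,0],"roll": 0.07,"jaw": 45},
    {"dp": [0,0,0],"roll": 0.14,"jaw": 45},
    {"dp": [0,0,0],"roll": 0.21,"jaw": 45},
    {"dp": [0,0,0],"roll": 0.27,"jaw": 45},
    {"dp": [0,0,0],"roll": 0.3,"jaw": 45}
  ]
}}

```text
time_s: 14.58
tcp_pos: [0.5424, 0.1682, 0.0682]
eef_rot: [180.0, -0.1, -2.7]
contact_force: [-1.6, -2.8, 7.7]
gripper_width: 0.0524
gripper_force: 60.0
```

```bash
python3 -c "
from h import *
go(.5416,.1688,.0668,34.5)"
```

```text
t 14.57 p [0.5424 0.1682 0.0682] rot [ 1.80e+02 -5.00e-02 -2.67e+00] F [-1.6 -2.8  7.7] M [-0.95  0.63  0.21] w 0.0524 -> dp [-0.8 -0.6  1.4] roll -0.649
```

Emit:
{"fn": "send_rows", "kwargs": {
  "steps": [
    {"dp": [0,0,0],"roll": 0.03,"jaw": 45},
    {"dp": [0,0,0],"roll": 0.06,"jaw": 45},
    {"dp": [0,0,0],"roll": 0.07,"jaw": 45}
  ]
}}

```text
time_s: 14.95
tcp_pos: [0.5424, 0.1682, 0.0682]
eef_rot: [-180.0, -0.1, -6.6]
contact_force: [-1.5, -2.6, 6.9]
gripper_width: 0.053
gripper_force: 60.0
```

```bash
python3 -c "
from h import *
go(.5416,.1688,.0668,34.5)"
```

```text
t 14.95 p [0.5424 0.1682 0.0682] rot [-1.80e+02 -5.00e-02 -6.64e+00] F [-1.5 -2.6  6.9] M [-0.95  0.66  0.19] w 0.053 -> dp [-0.9 -0.5  1.4] roll -0.718
```

Emit:
{"fn": "send_rows", "kwargs": {
  "steps": [
    {"dp": [0,0,0],"roll": 0.03,"jaw": 45},
    {"dp": [0,0,0],"roll": 0.06,"jaw": 45},
    {"dp": [0,0,0],"roll": 0.07,"jaw": 45}
  ]
}}

```text
time_s: 15.32
tcp_pos: [0.5424, 0.1681, 0.0682]
eef_rot: [-180.0, -0.1, -10.6]
contact_force: [-2.2, -3.0, 7.8]
gripper_width: 0.0529
gripper_force: 60.0
```

```bash
python3 -c "
from h import *
go(.5416,.1688,.0668,34.5)"
```

```text
t 15.32 p [0.5424 0.1681 0.0682] rot [-1.800e+02 -5.000e-02 -1.064e+01] F [-2.2 -3.   7.8] M [-1.04  0.66  0.16] w 0.0529 -> dp [-0.9 -0.5  1.4] roll -0.788
```

Emit:
{"fn": "send_rows", "kwargs": {
  "steps": [
    {"dp": [0,0,0],"roll": 0.03,"jaw": 45},
    {"dp": [0,0,0],"roll": 0.06,"jaw": 45},
    {"dp": [0,0,0],"roll": 0.07,"jaw": 45}
  ]
}}

```text
time_s: 15.7
tcp_pos: [0.5424, 0.1681, 0.0682]
eef_rot: [-180.0, -0.1, -14.7]
contact_force: [-2.1, -2.0, 7.6]
gripper_width: 0.0527
gripper_force: 60.0
```

```bash
python3 -c "
from h import *
go(.5416,.1688,.0668,34.5)"
```

```text
t 15.7 p [0.5424 0.1681 0.0682] rot [-1.7999e+02 -5.0000e-02 -1.4650e+01] F [-2.1 -2.   7.6] M [-1.    0.6   0.19] w 0.0527 -> dp [-1.  -0.5  1.4] roll -0.858
```

Emit:
{"fn": "send_rows", "kwargs": {
  "steps": [
    {"dp": [0,0,0],"roll": 0.03,"jaw": 45},
    {"dp": [0,0,0],"roll": 0.06,"jaw": 45},
    {"dp": [0,0,0],"roll": 0.07,"jaw": 45}
  ]
}}

```text
time_s: 16.08
tcp_pos: [0.5424, 0.1681, 0.0682]
eef_rot: [-180.0, -0.0, -18.7]
contact_force: [-0.9, -2.5, 7.3]
gripper_width: 0.0529
gripper_force: 60.0
```

```bash
python3 -c "
from h import *
go(.5416,.1688,.0668,34.5)"
```

```text
t 16.07 p [0.5424 0.1681 0.0682] rot [-1.7999e+02 -5.0000e-02 -1.8670e+01] F [-0.9 -2.5  7.3] M [-1.04  0.63  0.2 ] w 0.0529 -> dp [-1.  -0.4  1.4] roll -0.928
```

Emit:
{"fn": "send_rows", "kwargs": {
  "steps": [
    {"dp": [0,0,0],"roll": 0.03,"jaw": 45},
    {"dp": [0,0,0],"roll": 0.06,"jaw": 45},
    {"dp": [0,0,0],"roll": 0.07,"jaw": 45}
  ]
}}

```text
time_s: 16.45
tcp_pos: [0.5424, 0.1681, 0.0682]
eef_rot: [-180.0, -0.1, -22.7]
contact_force: [-0.7, -3.3, 7.0]
gripper_width: 0.0527
gripper_force: 60.0
```

```bash
python3 -c "
from h import *
go(.5416,.1688,.0668,34.5)"
```

```text
t 16.45 p [0.5424 0.1681 0.0682] rot [-1.7999e+02 -5.0000e-02 -2.2670e+01] F [-0.7 -3.3  7. ] M [-1.    0.62  0.18] w 0.0527 -> dp [-1.  -0.3  1.4] roll -0.998
```

Emit:
{"fn": "send_rows", "kwargs": {
  "steps": [
    {"dp": [0,0,0],"roll": 0.03,"jaw": 45},
    {"dp": [0,0,0],"roll": 0.06,"jaw": 45},
    {"dp": [0,0,0],"roll": 0.07,"jaw": 45}
  ]
}}

```text
time_s: 16.82
tcp_pos: [0.5424, 0.1681, 0.0682]
eef_rot: [-180.0, -0.1, -26.7]
contact_force: [-1.1, -2.5, 7.0]
gripper_width: 0.0532
gripper_force: 60.0
```

```bash
python3 -c "
from h import *
go(.5416,.1688,.0668,34.5)"
```

```text
t 16.82 p [0.5424 0.1681 0.0682] rot [-1.7999e+02 -5.0000e-02 -2.6660e+01] F [-1.1 -2.5  7. ] M [-0.95  0.58  0.47] w 0.0532 -> dp [-1.1 -0.2  1.4] roll -1.067
```

Emit:
{"fn": "send_rows", "kwargs": {
  "steps": [
    {"dp": [0,0,0],"roll": 0.015,"jaw": 45},
    {"dp": [0,0,0],"roll": 0.03,"jaw": 45},
    {"dp": [0,0,0],"roll": 0.03,"jaw": 45}
  ]
}}

```text
time_s: 17.2
tcp_pos: [0.5425, 0.1681, 0.0682]
eef_rot: [-180.0, -0.1, -28.3]
contact_force: [-1.0, -2.7, 7.6]
gripper_width: 0.0529
gripper_force: 60.0
```

```bash
python3 -c "
from h import *
go(.5416,.1688,.0668,34.5)"
```

```text
t 17.2 p [0.5425 0.1681 0.0682] rot [-1.7999e+02 -6.0000e-02 -2.8320e+01] F [-1.  -2.7  7.6] M [-0.94  0.6   0.68] w 0.0529 -> dp [-1.1 -0.2  1.4] roll -1.096
```

Emit:
{"fn": "send_rows", "kwargs": {
  "steps": [
    {"dp": [0,0,0],"roll": 0.02,"jaw": 45},
    {"dp": [0,0,0],"roll": 0.035,"jaw": 45},
    {"dp": [0,0,0],"roll": 0.035,"jaw": 45}
  ]
}}

```text
time_s: 17.58
tcp_pos: [0.5425, 0.1682, 0.0682]
eef_rot: [-180.0, -0.1, -30.3]
contact_force: [-1.9, -2.4, 7.2]
gripper_width: 0.0534
gripper_force: 60.0
```

```bash
python3 -c "
from h import *
go(.5416,.1688,.0668,34.5)"
```

```text
t 17.57 p [0.5425 0.1682 0.0682] rot [-1.7999e+02 -7.0000e-02 -3.0260e+01] F [-1.9 -2.4  7.2] M [-1.02  0.47  1.19] w 0.0534 -> dp [-1.1 -0.1  1.4] roll -1.13
```

Emit:
{"fn": "send_rows", "kwargs": {
  "steps": [
    {"dp": [0,0,0],"roll": 0.01,"jaw": 45},
    {"dp": [0,0,0],"roll": 0.01,"jaw": 45},
    {"dp": [0,0,0],"roll": 0.01,"jaw": 45},
    {"dp": [0,0,0],"roll": 0.01,"jaw": 45}
  ]
}}

```text
time_s: 18.08
tcp_pos: [0.5425, 0.1682, 0.0682]
eef_rot: [-180.0, -0.1, -30.8]
contact_force: [-0.6, -2.4, 6.3]
gripper_width: 0.0527
gripper_force: 60.0
```

```bash
python3 -c "
from h import *
go(.5416,.1688,.0668,34.5)"
```

```text
t 18.07 p [0.5425 0.1682 0.0682] rot [-1.800e+02 -8.000e-02 -3.081e+01] F [-0.6 -2.4  6.3] M [-0.9   0.48  1.39] w 0.0527 -> dp [-1.1 -0.1  1.4] roll -1.14
```

Emit:
{"fn": "send_rows", "kwargs": {
  "steps": [
    {"dp": [0,0,0],"roll": 0,"jaw": 65},
    {"dp": [0,0,0],"roll": 0,"jaw": 80},
    {"dp": [0,0,0],"roll": 0,"jaw": 95},
    {"dp": [0,0,0],"roll": 0,"jaw": 95}
  ]
}}

```text
time_s: 18.58
tcp_pos: [0.5421, 0.1684, 0.0671]
eef_rot: [180.0, 0.0, -31.0]
contact_force: [-0.4, -0.2, 0.9]
gripper_width: 0.0802
gripper_force: 0.0
```

Emit:
{"fn": "send_rows", "kwargs": {
  "steps": [
    {"dp": [0,0,-15],"roll": 0,"jaw": 95},
    {"dp": [0,0,-45],"roll": 0,"jaw": 95},
    {"dp": [0,0,-85],"roll": 0,"jaw": 95},
    {"dp": [0,0,-120],"roll": 0,"jaw": 95},
    {"dp": [0,0,-130],"roll": 0,"jaw": 95}
  ]
}}

```text
time_s: 19.2
tcp_pos: [0.5433, 0.169, 0.201]
eef_rot: [-179.7, -0.1, -31.0]
contact_force: [0.0, -0.6, -0.2]
gripper_width: 0.0836
gripper_force: 0.0
```

Emit:
{"fn": "send_rows", "kwargs": {
  "steps": [
    {"dp": [40,0,0],"roll": 0,"jaw": 95},
    {"dp": [60,0,0],"roll": 0,"jaw": 95},
    {"dp": [60,0,0],"roll": 0,"jaw": 95}
  ]
}}

```text
time_s: 19.58
tcp_pos: [0.5939, 0.1365, 0.1964]
eef_rot: [179.9, 0.0, -31.1]
contact_force: [-0.4, 0.5, -1.5]
gripper_width: 0.0836
gripper_force: 0.0
```

```bash
python3 -c "
from h import *
go(.5416,.1688,.0668,34.5)
w=r.capture('wrist');t=r.capture('top')['image'];cv2.imwrite('pics/w5.png',np.hstack([cv2.resize(w['image'],(480,360)),cv2.resize(t[165:285,180:270],(270,360),interpolation=cv2.INTER_CUBIC)]))"
```

```text
t 19.57 p [0.5939 0.1365 0.1964] rot [ 1.7993e+02  5.0000e-02 -3.1100e+01] F [-0.4  0.5 -1.5] M [-0.07  0.24 -0.02] w 0.0836 -> dp [-61.4  -0.7 129.6] roll -1.145
```

View pics/w5.png

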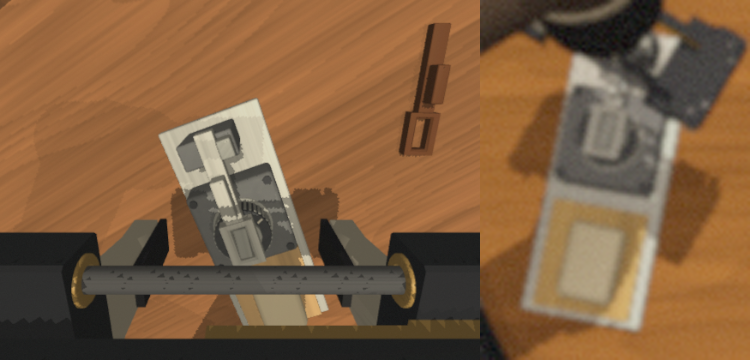

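The key is still on the barrel, with its head at (240,243) and its tail at (207,140) resting against the stop at (222,148). The robot is clear of everything, so I'll hand the job in.

```bash
python3 -c "
from h import *
print(r.close_job())"
```

```text
the job is handed in; nothing more can be done
None
```

I seated the key over the tang with its tail beside the stop, turned the ring clockwise until tight (1.4 N m, about 15 N on the stop), let go and handed the job in at about 20 s; no verdict came back.

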